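# Make up two painting kits from the stock

## Task

Make up the two painting kits: the green tray gets the terracotta paint pot and the blue tape, the yellow tray gets the violet paint pot and the cream tape, each seated upright in its own round pocket. The tape is kept on the stand's post by a spring clip: pull the clip sideways out of the post and lay it flat in the trough of the stand. Leave the water cup and the glue bottle where they are.

Things in the scene. Friction and masses are not known exactly. Their poses are not given: they have to be found in the camera images.
- spring_clip: Steel R-clip, 4 mm wire, 82 x 20 mm, 42 g, level on the top roll, wire 62 mm above table. Origin: centre of its 20 mm loop, clear of the rolls. Straight leg along +x at y -8 mm to x 72, through the post (axis at x 50). The outer leg (+y) is sprung and hugs the post: pull the clip 30 mm or more along its own -x, about 6 N at first. Grip the loop across y, fingertips 3 to 8 mm below the wire.
- blue_tape: roll of blue tape, 48 mm diameter, 24 mm thick, core hole 25 mm, 50 g; the upper roll on the stand's post, under the clip. Origin: centre of its underside, z up along its axis
- cream_tape: roll of cream (pale yellow) tape, 62 mm diameter, 24 mm thick, core hole 25 mm, 50 g; the lower, wider roll on the stand's post, under the blue one, its edge showing all round. Origin: centre of its underside, z up along its axis
- terracotta_pot: round white paint pot with an orange-red (terracotta) band and a dab of that colour on its lid, 38 mm diameter, 34 mm high, 38 g, standing on the table. Origin: centre of its underside (its axis lies within 1 mm of it), z up
- violet_pot: round white paint pot with a dark violet band and a dab of that colour on its lid, 38 mm diameter, 34 mm high, 38 g, standing on the table. Origin: centre of its underside (its axis lies within 1 mm of it), z up
- tape_stand: Dark wooden stand, fixed, 90 (x) x 215 (y) x 12 mm; steel post 16 mm thick at x 0, y +65 mm, top 72 mm above table. Rolls rest on the board, 12 mm above table. Trough (grey floor) at the other end: x -38 to +38, y -98 to +23 mm, floor 4 mm above table, rim 12. Origin: centre of underside. At the start the clip's +x is the stand's +y, so it pulls out towards -y, over the trough.
- green_tray: Kit tray, green base and rim, birch top, fixed, 125 (x) x 225 (y) mm, top 10 mm above table. Round pockets, floor 4 mm above table: tape pocket 76 mm wide, centre x +14, y +52 mm; pot pocket 54 mm wide, centre x +14, y -58 mm. A pencil is fixed in the groove at x -42 mm, its top 12 mm above table. Origin: centre of underside.
- yellow_tray: kit tray with a yellow base and rim, otherwise the same as the green one: tape pocket 76 mm at x = +14, y = +52 mm, pot pocket 54 mm at x = +14, y = -58 mm, floor 4 mm and top 10 mm above the table. Origin: centre of its underside
- water_cup: white plastic cup, 69 mm diameter, 81 mm high, standing loose behind the left-hand tray; a bystander. Origin: centre of its underside
- glue_bottle: small white glue bottle, 37 x 40 mm, 60 mm high, standing loose in front of the pots; a bystander. Origin: centre of its underside
Not all that is in view belongs to the job. Leave any pink look-alike of the violet_pot alone.

How it is judged:
At the end, for the whole second after the job is handed in: Each pot and roll at rest upright in its pocket of the right tray: within 15 mm of its centre in x and y, underside under 3 mm above the floor, tilt under 0.1 rad. Clip flat (0.08 rad) on the floor of the trough, any way round. Cup and glue bottle within 30 mm of where they stood (x of blue_tape in the frame of green_tray between -0.001 and 0.029 m and y of blue_tape in the frame of green_tray between 0.037 and 0.067 m and z of each of blue_tape, terracotta_pot in the frame of green_tray below 0.007 m and angle between each of blue_tape, terracotta_pot, cream_tape, violet_pot's own z axis and vertical below 0.1 rad and linear speed of each of blue_tape, terracotta_pot, cream_tape, violet_pot, spring_clip below 0.02 m/s and angular speed of each of blue_tape, terracotta_pot, cream_tape, violet_pot, spring_clip below 0.2 rad/s and x of terracotta_pot in the frame of green_tray between -0.001 and 0.029 m and y of terracotta_pot in the frame of green_tray between -0.073 and -0.043 m and x of cream_tape in the frame of yellow_tray between -0.001 and 0.029 m and y of cream_tape in the frame of yellow_tray between 0.037 and 0.067 m and z of each of cream_tape, violet_pot in the frame of yellow_tray below 0.007 m and x of violet_pot in the frame of yellow_tray between -0.001 and 0.029 m and y of violet_pot in the frame of yellow_tray between -0.073 and -0.043 m and x of spring_clip in the frame of tape_stand between -0.04 and 0.04 m and y of spring_clip in the frame of tape_stand between -0.0995 and 0.0245 m and z of spring_clip in the frame of tape_stand below 0.0095 m and angle between the z axis of spring_clip and the z axis of tape_stand, either way round below 0.08 rad and distance of each of water_cup, glue_bottle from where it was at the start of the episode below 0.03 m); the robot touches nothing.
It fails at once if the water cup is pushed more than 30 mm or tipped (distance of water_cup from where it was at the start of the episode above 0.03 m or angle between water_cup's own z axis and vertical above 0.4 rad).
It fails at once if the glue bottle is pushed more than 30 mm or tipped (distance of glue_bottle from where it was at the start of the episode above 0.03 m or angle between glue_bottle's own z axis and vertical above 0.4 rad).
It also fails if it takes over 120 s, if anything falls off the work surface, if the arm or the gripper's body presses on something with over 40 N, if the wrist force passes 120 N, or if a joint passes its speed limit or range.

## Robot

A 6-joint arm with a two-finger parallel gripper is mounted at the origin on a cart in front of the work surface, level with it; the furniture and walls round the work are solid. World frame = base frame: x ahead of the robot, y to its left, z up, the work surface at z = 0. Lengths are in m, angles in rad, forces in N, time in s.
With the tool pointing down it reaches from about 0.3 to 0.825 m from the base axis. Payload 5.4 kg.
Tool frame: the origin (TCP) lies at the very end of the fingers, on their centre line; the grasp point (between the pads) lies 19 mm behind it; z points along the fingers, y is the line along which they close (so a half turn about z gives the same grasp; the last joint's range is limited). The gripper opens to 92 mm and grips with 3 to 60 N. Pads are 20 mm wide; open, the fingers measure 128 mm over their backs; the gripper's body (75 mm by 189 mm) begins 69 mm behind the grasp point.
Start: joints at [1.069, 0.158, 1.597, -0, 1.386, -0.21], TCP at [0.165, 0.551, 0.215] pointing down, gripper open.
Joint ranges: [-2.91, 2.91], [-0.94, 2.29], [0.18, 2.7], [-1.29, 4.43], [0.17, 2.64], [-3, 3]. Speed limits (rad/s): [2.57, 2.57, 3.14, 3.14, 3.14, 3.14].

## Interface

Orientations are given as a rotation vector (axis times angle).
In Python, from workcell import bot gives the robot as it stands. Calls block until the motion is done:
- bot.goto(position, orientation): joint-space move of the TCP to a pose.
- bot.line_to(position, rot=None, max_speed=0.15): straight line of the TCP; rot=None keeps the orientation; max_speed is the mean speed in m/s.
- bot.set_joints(angles): joint-space move.
- bot.set_gripper(opening, newtons=None): opening from 0.0 (shut) to 1.0 (fully open); newtons is the grip in N (None keeps the last); returns when the fingers have stopped.
- bot.hold(seconds).
- bot.inverse_kinematics(position, orientation): joint angles nearest the present ones, or None.
- bot.read_camera(name): name is "scene" or "top"; returns a dict with "pixels" (480x640x3 uint8, blue, green, red), "fx", "fy", "cx", "cy" (pixels), "R" (3x3) and "t" (3): a world point X has camera coordinates R X + t. Camera axes: x right, y down, z forward; pixel columns grow to the right and rows downward; lengths in m; the calibration is good to about 2 mm. A picture is of the moment at which its call begins. There is no depth.
A pose or a line that the arm cannot do raises bot.MotionError and nothing moves.
- bot.job_done(): hands the job in; it is judged then, once.
Readings, each from a call of its own:
- bot.current_clock(): time.
- bot.current_joints(): joint angles.
- bot.current_joint_vel(): joint speeds.
- bot.current_effort(): joint torques, N m.
- bot.current_ee_pos(): TCP position.
- bot.current_tool_rot(): TCP orientation.
- bot.current_contact_force(): force on the tool from outside, world axes, zero at the start.
- bot.current_ft_torque(): the same for the moment, N m.
- bot.current_opening(): opening from 0.0 (shut) to 1.0 (fully open).
- bot.current_grip_force(): force on a finger pad.
Only numpy, scipy, OpenCV 4.12 (cv2) and the standard library are available. Lean on these libraries where they do the work, as an engineer would, in place of code of your own. Each camera call takes 0.05 s, during which the arm holds its last target. There are 200 camera calls.

## Working session

There is one attempt and no reset: what is moved stays moved. The work goes in short steps, each a Python script; the robot and the scene stay as the last script left them, time stands still between calls to the robot, and variables do not carry over. Pictures are saved under pics/ and viewed, at most 14 in all, crops included, and the job is handed in when it is done.

```bash
ls; mkdir -p pics; python3 - <<'E'
from workcell import bot
import cv2,numpy as np
for n in("top","scene"):
    c=bot.read_camera(n);cv2.imwrite(f"pics/{n}0.png",c["pixels"]);print(n,c["fx"],c["cx"],c["cy"],np.round(c["R"],3).tolist(),np.round(c["t"],3))
print(bot.current_tool_rot())
E
```

```text
pics
top 451.0279501402103 318.95981659881903 238.14134819518003 [[-0.009, -1.0, -0.024], [-0.995, 0.011, -0.102], [0.102, 0.023, -0.994]] [0.016 0.57  0.906]
scene 453.46994952923535 318.83929330783815 237.94244318246473 [[0.647, -0.762, -0.014], [-0.571, -0.472, -0.672], [0.505, 0.443, -0.741]] [-0.359  0.357  0.651]
[-4.56592747e-01 -3.10764500e+00  2.46288147e-03]
```

View pics/top0.png

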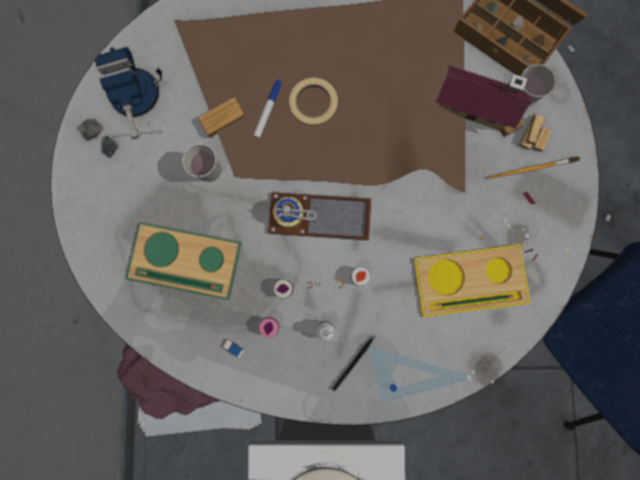

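View pics/scene0.png

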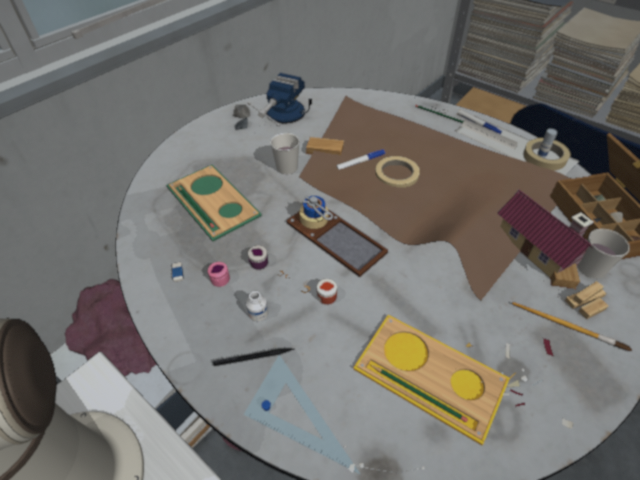

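The top view shows these positions:
- Green tray at (185,260) and yellow tray at (472,280).
- Stand at (320,216), with the rolls at its left end at (290,212) and the clip loop near (310,214).
- Violet pot candidates: (283,288) has a dark violet lid and (269,326) has a pink body. The first fits, because its body is white with a dark band.
- Terracotta pot at (361,276), glue bottle at (326,330) and cup at (200,160).

I'll confirm the choice in one crop and measure.

```bash
cat > h.py <<'E'
from workcell import bot
import cv2,numpy as np
def ray(c,p,z):
    d=c["R"].T@np.array([(p[0]-c["cx"])/c["fx"],(p[1]-c["cy"])/c["fy"],1.]);o=-c["R"].T@c["t"]
    return o+d*(z-o[2])/d[2]
def proj(c,X):
    q=c["R"]@np.array(X)+c["t"];return q[:2]/q[2]*[c["fx"],c["fy"]]+[c["cx"],c["cy"]]
def blobs(c,box,lo,hi,amin=15):
    """HSV blobs inside box (x0,y0,x1,y1): list of (area,contour in image px), largest first"""
    x0,y0,x1,y1=box;m=cv2.inRange(cv2.cvtColor(c["pixels"][y0:y1,x0:x1],cv2.COLOR_BGR2HSV),lo,hi)
    cs=cv2.findContours(m,cv2.RETR_EXTERNAL,cv2.CHAIN_APPROX_NONE)[0]
    r=[(cv2.contourArea(k),k+[x0,y0]) for k in cs];return sorted([a for a in r if a[0]>=amin],key=lambda a:-a[0])
def cen(k):
    m=cv2.moments(k);return np.array([m["m10"],m["m01"]])/m["m00"]
E
python3 - <<'E'
from h import *
c=bot.read_camera("top");s=bot.read_camera("scene")
im=np.hstack([cv2.resize(c["pixels"][185:345,255:385],None,fx=3,fy=3,interpolation=cv2.INTER_CUBIC),cv2.resize(s["pixels"][185:330,195:340],None,fx=2.7,fy=3.31,interpolation=cv2.INTER_CUBIC)[:480]]);cv2.imwrite("pics/c1.png",im);print(im.shape)
hsv=cv2.cvtColor(c["pixels"],cv2.COLOR_BGR2HSV)
for n,p in dict(gpock=(160,248),gp2=(211,260),birch=(190,240),grim=(128,278),yp=(445,276),yp2=(497,270),ybirch=(470,258),yrim=(420,312),viol=(283,288),terr=(361,276),stand=(300,235),trough=(340,215),blue=(282,206),cream=(275,215)).items(): print(n,hsv[p[1],p[0]])
for n,box,lo,hi in (("g",(120,215,250,305),(60,90,30),(95,255,255)),("y",(405,235,540,325),(23,190,90),(35,255,255))):
    for a,k in blobs(c,box,lo,hi,60)[:5]:
        print(n,a,cen(k).round(1),ray(c,cen(k),.004).round(4),cv2.minAreaRect(k)) 
for n,box,lo,hi in (("t",(345,262,378,292),(0,130,80),(15,255,255)),("v",(270,275,298,302),(130,70,10),(178,255,140))):
    for a,k in blobs(c,box,lo,hi,8)[:3]: print(n,a,cen(k).round(1),ray(c,cen(k),.034).round(4))
a,k=blobs(c,(260,185,380,245),(0,60,20),(20,255,110),30)[0]
r=cv2.boxPoints(cv2.minAreaRect(k));print("stand",a,r.round(1).tolist())
P=np.array([ray(c,p,.012)[:2] for p in r]);print(P.round(4).tolist(),P.mean(0),[np.linalg.norm(P[i]-P[i-1]).round(4) for i in range(4)])
for a,k in blobs(c,(265,190,320,240),(100,80,30),(125,255,255),15)[:3]:
    e=cv2.minEnclosingCircle(k);print("blue",a,e,ray(c,e[0],.06).round(4))
E
```

```text
(480, 782, 3)
gpock [ 74 111 103]
gp2 [ 74 112 105]
birch [ 18 112 176]
grim [ 55  61 101]
yp [ 27 214 174]
yp2 [ 27 210 175]
ybirch [ 19 109 175]
yrim [ 12  13 100]
viol [156 158  76]
terr [  6 200 157]
stand [ 8 56 86]
trough [120  12 105]
blue [11 77 93]
cream [ 20  97 131]
g 747.5 [161.  249.2] [0.5525 0.3496 0.004 ] ((161.0, 249.0), (32.0, 30.0), 90.0)
g 348.0 [211. 259.] [0.5303 0.2414 0.004 ] ((211.0, 259.0), (22.0, 20.0), 90.0)
g 279.5 [178.7 279.6] [0.4871 0.3099 0.004 ] ((178.0961456298828, 279.51922607421875), (64.32608795166016, 5.295135498046875), 11.309932708740234)
y 841.5 [445.1 276.7] [ 0.4882 -0.2533  0.004 ] ((445.0, 276.5), (33.0, 32.0), 90.0)
y 381.0 [497.4 270. ] [ 0.5012 -0.3628  0.004 ] ((497.5, 270.0), (22.0, 21.0), 90.0)
t 47.5 [360.4 275.7] [ 0.4913 -0.0739  0.034 ]
v 48.0 [282.5 288.3] [0.467  0.0856 0.034 ]
stand 3943.5 [[267.79998779296875, 232.89999389648438], [270.5, 192.0], [370.6000061035156, 198.5], [367.8999938964844, 239.39999389648438]]
[[0.5839, 0.119], [0.6721, 0.1135], [0.6551, -0.1], [0.5677, -0.0926]] [0.61971414 0.00996557] [np.float64(0.2122), np.float64(0.0884), np.float64(0.2142), np.float64(0.0878)]
blue 54.5 ((287.5, 207.0), 10.547611236572266) [0.6307 0.0725 0.06  ]
blue 38.5 ((287.5, 217.0), 7.566473007202148) [0.6103 0.0726 0.06  ]
```

View pics/c1.png

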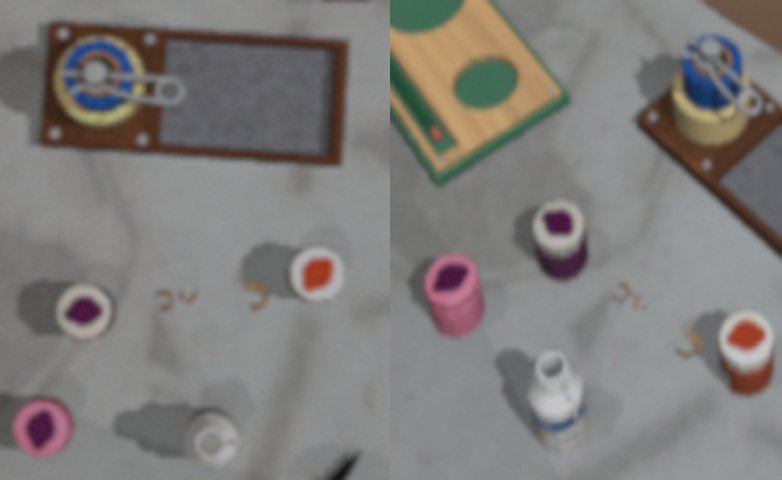

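The crop confirms it: the white pot with the dark band at (283,288) is the violet pot, and the all-pink one at (269,327) is the look-alike. The clip loop is at top pixel (311.7,215) and scene pixel (328.3,215.8). Pocket spacing measures 110.4 mm on both trays, against 110 nominal. I'll cross-check the loop position and then pull the clip.

```bash
cat >> h.py <<'E'
from scipy.spatial.transform import Rotation as Ro
C=np.array([.6197,.0100]);YAW=-np.arctan2(.0162,.2116)
S=lambda x,y:C+np.array([[np.cos(YAW),-np.sin(YAW)],[np.sin(YAW),np.cos(YAW)]])@[x,y]
def rot(phi):
    """tool down, fingers closing along world angle phi; half turn chosen for the smaller last joint"""
    best=None
    for k in(1,-1):
        r=(Ro.from_euler("z",phi+k*np.pi/2)*Ro.from_matrix(np.diag([1.,-1,-1]))).as_rotvec()
        q=bot.inverse_kinematics([.5,.1,.2],r)
        if q is not None and(best is None or abs(q[5])<best[0]):best=(abs(q[5]),r)
    return best[1]
def stat(t=""):print(t,round(bot.current_clock(),1),np.round(bot.current_ee_pos(),4),"open",round(bot.current_opening(),3),"grip",round(bot.current_grip_force(),1),"F",np.round(bot.current_contact_force(),1))
E
python3 - <<'E'
from h import *
c=bot.read_camera("top");s=bot.read_camera("scene")
L=np.array(ray(c,(311.7,215),.062));L2=ray(s,(328.3,215.8),.062)
print("loop",L,L2,"from stand",S(-8,15),"post",S(0,65),"post seen",ray(c,(286.7,208.7),.072),"blue",ray(c,(287.7,209.7),.06))
r=rot(YAW);P=S(-8,15);m=(L[:2]+P)/2
assert np.linalg.norm(L[:2]-P)<.006
bot.goto([*m,.2],r);bot.set_gripper(.45);bot.line_to([*m,.10]);stat()
c=bot.read_camera("top");s=bot.read_camera("scene")
cv2.imwrite("pics/c2.png",np.hstack([cv2.resize(x,(400,400),interpolation=cv2.INTER_CUBIC) for x in(c["pixels"][160:260,265:365],s["pixels"][150:250,270:370])]))
E
```

```text
loop [0.61345534 0.02356797 0.062     ] [0.61263135 0.02269948 0.062     ] from stand [-6.21191477 15.57692133] post [ 5.58155015 64.82033901] post seen [0.62522856 0.07302267 0.072     ] blue [0.6252006  0.07214009 0.06      ]Traceback (most recent call last):
  File "<stdin>", line 6, in <module>
AssertionError
```

The assert tripped on my own units: `S` gets millimetres but works in metres. The loop agrees to about 1 mm between the two views.

```bash
sed -i 's/@\[x,y\]/@[x\/1e3,y\/1e3]/' h.py
python3 - <<'E'
from h import *
L=np.array([.6131,.0232]);P=S(-8,15);print(P,S(0,65))
assert np.linalg.norm(L-P)<.006
r=rot(YAW)
bot.goto([*L,.2],r);bot.set_gripper(.45);bot.line_to([*L,.10]);stat()
c=bot.read_camera("top");s=bot.read_camera("scene")
cv2.imwrite("pics/c2.png",np.hstack([cv2.resize(x,(400,400),interpolation=cv2.INTER_CUBIC) for x in(c["pixels"][160:260,265:365],s["pixels"][150:250,270:370])]))
E
```

```text
[0.61286839 0.02556692] [0.62466185 0.07481034]
 4.4 [0.614  0.0231 0.1011] open 0.45 grip 0.0 F [ 0.3 -0.3  0.6]
```

View pics/c2.png

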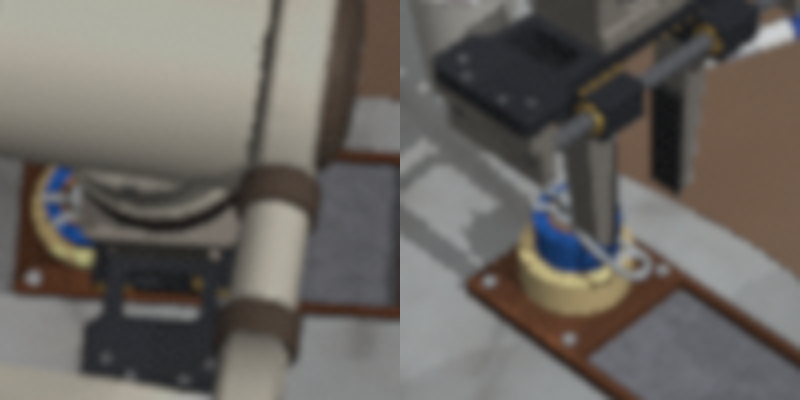

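In the scene panel the fingertips at (595,235) and (670,185) straddle the loop at (632,265), about 40 mm above it. I'll descend, grip and pull.

```bash
python3 - <<'E'
from h import *
L=np.array([.6131,.0236])
bot.line_to([*L,.0565],max_speed=.08);stat("down")
bot.set_gripper(.0,30);stat("grip")
d=S(0,-1)-S(0,0);d/=np.linalg.norm(d)
p=np.array(bot.current_ee_pos());p[2]=.0565;p[:2]=L
for k in(.01,.03,.06):
    bot.line_to([*(L+d*k),.0565],max_speed=.05);stat(k)
s=bot.read_camera("scene")
cv2.imwrite("pics/c3.png",cv2.resize(s["pixels"][150:270,260:420],(800,600),interpolation=cv2.INTER_CUBIC))
E
```

```text
down 5.2 [0.6132 0.0236 0.0564] open 0.451 grip 0.0 F [0.6 0.5 0.2]
grip 5.7 [0.6135 0.0235 0.0569] open 0.197 grip 30.0 F [0.6 0.2 0.1]
0.01 6.1 [0.6126 0.0143 0.0567] open 0.196 grip 30.0 F [1.8 4.9 1. ]
0.03 6.6 [ 0.6105 -0.0069  0.0563] open 0.194 grip 30.0 F [ 0.1 -0.2 -0.2]
0.06 7.4 [ 0.6085 -0.0362  0.0565] open 0.197 grip 30.0 F [ 0.4  0.3 -1.2]
```

View pics/c3.png

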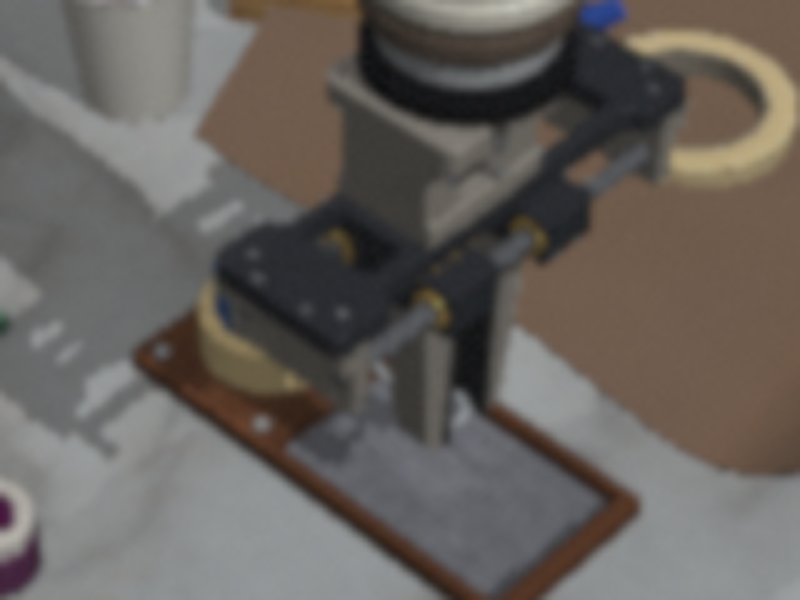

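The pull peaked at about 5 N and then fell to zero with the grip still at 30 N, so the clip is free and held between the fingers. Next I'll centre it over the trough and lay it down.

```bash
python3 - <<'E'
from h import *
T=S(0,-66)
bot.line_to([*T,.0565],max_speed=.1)
bot.line_to([*T,.015],max_speed=.06);bot.line_to([*T,.0065],max_speed=.02);stat("low")
bot.set_gripper(.29);stat("rel");bot.line_to([*T,.12],max_speed=.1)
bot.goto([.4,-.1,.3],rot(YAW))
for n,b in(("top",(180,250,265,385)),("scene",(170,290,270,430))):
    x=bot.read_camera(n)["pixels"][b[0]:b[1],b[2]:b[3]];cv2.imwrite(f"pics/{n}4.png",x)
a=[cv2.imread(f"pics/{n}4.png") for n in("top","scene")]
cv2.imwrite("pics/c4.png",np.hstack([cv2.resize(i,(400,int(400*i.shape[0]/i.shape[1])),interpolation=cv2.INTER_CUBIC)[:230] for i in a[:1]]+[cv2.resize(a[1],(400,230),interpolation=cv2.INTER_CUBIC)[:int(400*70/120)]]))
E
```

```text
low 9.2 [ 0.6146 -0.0558  0.0064] open 0.195 grip 30.0 F [ 0.   0.3 -0.4]
rel 9.5 [ 0.6148 -0.0558  0.0067] open 0.294 grip 0.0 F [0.2 0.4 0. ]
```

View pics/c4.png

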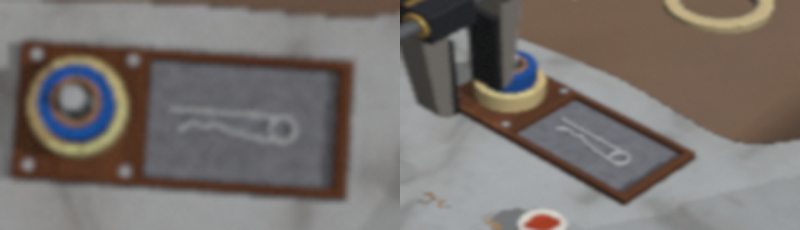

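The clip lies flat, well inside the trough: its loop is at crop (283,130) and its legs run to (170,108). The rolls are now clear, with the blue centre near crop (76,103). Next is the blue roll.

```bash
cat >> h.py <<'E'
GA=np.arctan2(-(.5525-.5303),.3496-.2414);YA=np.arctan2(-(.4882-.5012),-.2533+.3628)
SLOT=dict(gt=(.5525,.3496,GA),gp=(.5303,.2414,GA),yt=(.4882,-.2533,YA),yp=(.5012,-.3628,YA))
def move(src,zg,ang,slot,zp,width,N=25,zs=.13):
    """grip at src (TCP height zg, closing along ang), carry, release at TCP height zp in slot"""
    bot.set_gripper(min(1,(width+.026)/.092))
    bot.goto([*src,zs+.03],rot(ang));bot.line_to([*src,zg],max_speed=.12)
    bot.set_gripper(0,N);stat("grip");bot.line_to([*src,zs],max_speed=.12);stat("lift")
    x,y,a=SLOT[slot];bot.goto([x,y,zs],rot(a+np.pi/2))
    bot.line_to([x,y,zp+.02],max_speed=.12);bot.line_to([x,y,zp],max_speed=.03);stat("at")
    bot.set_gripper((width+.012)/.092);bot.line_to([x,y,.13],max_speed=.12);stat("off")
E
python3 - <<'E'
from h import *
c=bot.read_camera("top");k=np.vstack([k for a,k in blobs(c,(265,190,315,240),(100,80,30),(125,255,255),8)])
e=cv2.minEnclosingCircle(k);b=ray(c,e[0],.06)[:2];k=np.vstack([k for a,k in blobs(c,(265,190,315,240),(17,60,80),(30,255,255),8)])
e2=cv2.minEnclosingCircle(k);print(e,b,e2,ray(c,e2[0],.036)[:2],S(0,65))
assert np.linalg.norm(b-S(0,65))<.006
move(b,.041,YAW+np.pi/2,"gt",.0125,.048)
bot.goto([.4,.0,.3],rot(np.pi/2))
s=bot.read_camera("scene");cv2.imwrite("pics/c5.png",cv2.resize(s["pixels"][150:290,160:380],(800,509),interpolation=cv2.INTER_CUBIC))
E
```

```text
((287.5, 210.5), 11.510964393615723) [0.62356876 0.07254786] ((287.9117736816406, 211.5), 15.804756164550781) [0.62544901 0.07393398] [0.62466185 0.07481034]
grip 15.7 [0.6238 0.0726 0.0414] open 0.519 grip 25.0 F [-0.   0.2  1.4]
lift 16.6 [0.6228 0.0726 0.1289] open 0.521 grip 25.0 F [-0.3 -0.  -0.4]
at 19.5 [0.5526 0.3497 0.0126] open 0.524 grip 25.0 F [-0.1  0.2 -0.7]
off 21.0 [0.5518 0.3493 0.1288] open 0.653 grip 0.0 F [-0.   0.3  0.7]
```

View pics/c5.png

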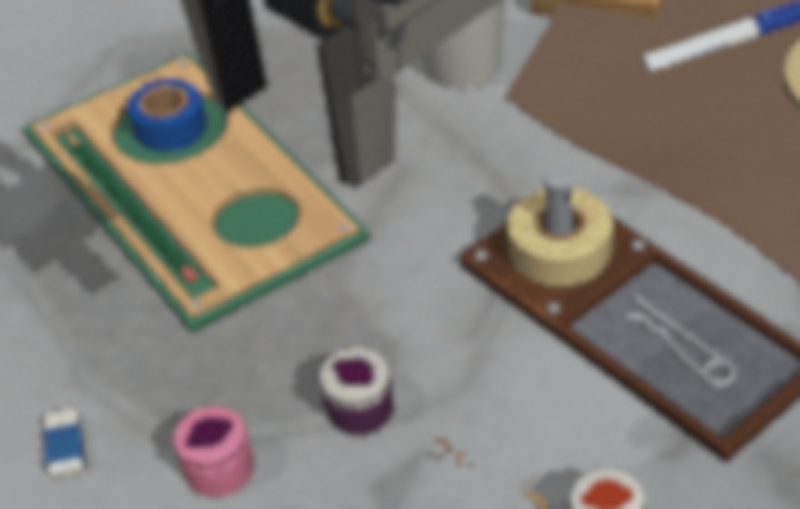

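The blue roll sits upright in the green tape pocket (crop 166,112), and cream is alone on the post. Cream goes next, then both pots, stopping if a grip width is wrong.

```bash
sed -i 's/;stat("lift")/;stat("lift");assert abs(bot.current_opening()*.092-width)<.006/' h.py
python3 - <<'E'
from h import *
move((.625,.0738),.0175,YAW+np.pi/2,"yt",.0125,.062)
move((.4913,-.0739),.0115,np.pi/2,"gp",.0155,.038,zs=.1)
move((.467,.0856),.0115,np.pi/2,"yp",.0155,.038,zs=.1)
bot.goto([.35,.0,.3],rot(np.pi/2))
c=bot.read_camera("top");s=bot.read_camera("scene")
cv2.imwrite("pics/c6.png",np.vstack([cv2.resize(c["pixels"][180:350,115:545],(760,300),interpolation=cv2.INTER_CUBIC),cv2.resize(s["pixels"][150:450,150:530],(760,300),interpolation=cv2.INTER_CUBIC)]))
E
```

```text
grip 27.9 [0.6252 0.0738 0.0178] open 0.677 grip 25.0 F [-0.7  0.1  1.2]
lift 28.9 [0.6242 0.0738 0.1288] open 0.674 grip 25.0 F [ 0.1  0.7 -0.9]
at 32.7 [ 0.4883 -0.2534  0.0126] open 0.675 grip 25.0 F [-0.5 -0.  -0.4]
off 34.2 [ 0.4877 -0.2528  0.129 ] open 0.804 grip 0.0 F [-0.8 -0.3 -0.7]
grip 37.0 [ 0.4915 -0.074   0.0118] open 0.408 grip 25.0 F [-0.1 -0.2  2.4]
lift 37.9 [ 0.4906 -0.0736  0.0991] open 0.409 grip 25.0 F [-0.3  0.2 -0.5]
at 41.4 [0.5298 0.2413 0.0157] open 0.406 grip 25.0 F [-3.7 -0.4  4.4]
off 42.9 [0.5296 0.2412 0.1289] open 0.545 grip 0.0 F [ 0.2 -0.1 -0.5]
grip 47.2 [0.4672 0.0856 0.0118] open 0.414 grip 25.0 F [ 0.  -0.4  1.9]
lift 48.1 [0.4663 0.0856 0.0992] open 0.408 grip 25.0 F [-0.4 -0.2 -1. ]
at 51.2 [ 0.5008 -0.3625  0.0158] open 0.405 grip 25.0 F [-3.9  2.7  5. ]
off 52.7 [ 0.5007 -0.3622  0.1288] open 0.543 grip 0.0 F [-0.6  0.3  1. ]
```

View pics/c6.png

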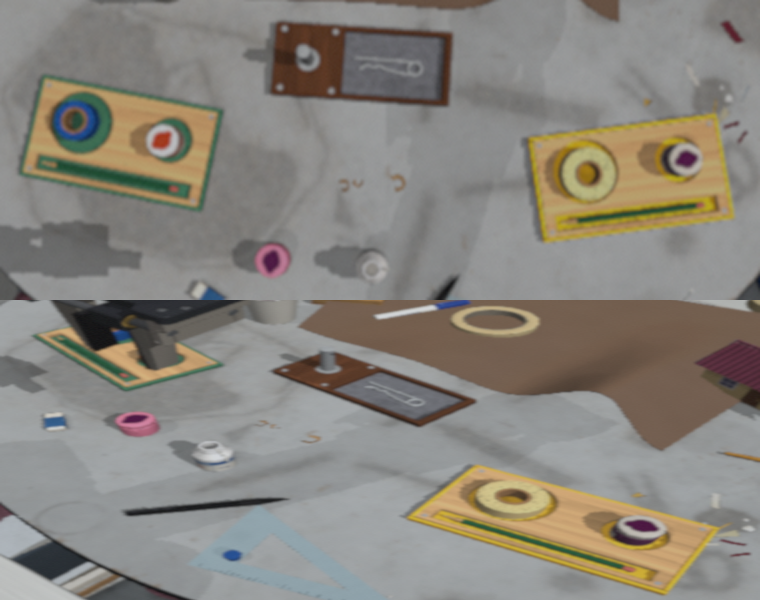

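All four are in their pockets, the clip is in the trough, and the glue bottle and pink pot look undisturbed. The pots showed about 5 N on touchdown, so I'll check positions numerically in both views before handing in.

```bash
python3 - <<'E'
from h import *
bot.goto([.35,-.05,.3],rot(np.pi/2));bot.set_joints([-.6,*bot.current_joints()[1:]])
c=bot.read_camera("top");s=bot.read_camera("scene")
R=dict(gt=((100,80,30),(125,255,255),.028,1),gp=((0,130,80),(15,255,255),.038,0),yp=((130,70,10),(178,255,140),.038,0),yt=((17,50,80),(30,180,255),.028,1))
for n,(lo,hi,z,ring) in R.items():
    for cn,cam in(("top",c),("scene",s)):
        x,y,a=SLOT[n];u,v=proj(cam,(x,y,z)).astype(int);w=15
        b=blobs(cam,(u-w,v-w,u+w,v+w),lo,hi,8)
        if not b:print(n,cn,"none");continue
        k=b[0][1];p=cen(cv2.convexHull(k)) if ring else cen(k);print(n,cn,round(b[0][0]),((ray(cam,p,z)[:2]-[x,y])*1e3).round(1),"mm")
cv2.imwrite("pics/c7.png",np.hstack([cv2.resize(x,(400,400),interpolation=cv2.INTER_CUBIC) for x in(s["pixels"][150:250,160:270],s["pixels"][310:440,350:515])]))
E
```

```text
gt top 436 [ 0.4 -1.8] mm
gt scene 150 [-13.8 -16.3] mm
gp top 48 [-2.3  1.1] mm
gp scene none
yp top 50 [-0.5  1.2] mm
yp scene 88 [-1.2  1.2] mm
yt top 736 [-0.2  0.5] mm
yt scene 822 [-0.2  1.8] mm
```

View pics/c7.png

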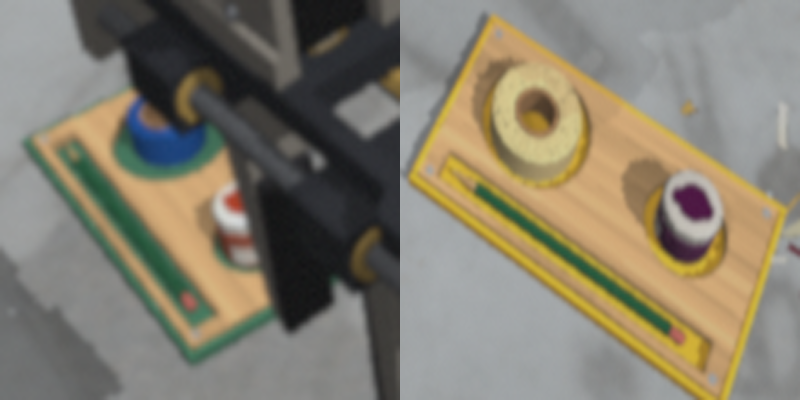

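All four items are within 3 mm of their pocket centres in the top view and stand upright. The arm hides part of the green tray in the scene view, which explains the bad readings there. Handing in.

```bash
python3 -c "
from workcell import bot
bot.hold(.5);print(bot.current_clock());print(bot.job_done())"
```

```text
55.6167
the job is handed in; nothing more can be done
None
```

I handed the job in at 55.6 s: both kits are made up with pots and rolls within 3 mm of their pocket centres, the clip lies flat in the trough, and the cup and glue bottle were left alone (no verdict was returned).

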